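# Rank the brass bits on the rack, tallest by the amber dome

### The job

Stand the four brass screwdriver bits upright on the wooden rack, one centred on each black mark, in order of height: the tallest on the mark next to the amber glass dome, stepping down to the shortest next to the zinc door stop block. Do not knock any bit over, and leave the dome and the block standing where they are.

Things in the scene. Friction and masses are not known exactly. Their poses are not given: they have to be found in the camera images.
- bit_94: Loose brass screwdriver bit socket, the tallest of four: upright brass cylinder 26 mm in diameter and 82 mm high, with a round tapered tip (up to 13 mm wide, 12 mm high) on top, 94 mm in all; two dark rings at its foot; about 161 g. Starts upright on a thin slate-grey mat in a loose row with other small things (centres 60 mm or more apart). Origin: centre of its underside; z up along it.
- bit_76: Loose brass screwdriver bit socket, the second tallest of four: upright brass cylinder 26 mm in diameter and 64 mm high, with a cross-shaped tip (up to 13 mm wide, 12 mm high) on top, 76 mm in all; two dark rings at its foot; about 134 g. Starts upright on a thin slate-grey mat in a loose row with other small things (centres 60 mm or more apart). Origin: centre of its underside; z up along it.
- bit_58: Loose brass screwdriver bit socket, the third tallest of four: upright brass cylinder 26 mm in diameter and 46 mm high, with a square tip (up to 13 mm wide, 12 mm high) on top, 58 mm in all; two dark rings at its foot; about 107 g. Starts upright on a thin slate-grey mat in a loose row with other small things (centres 60 mm or more apart). Origin: centre of its underside; z up along it.
- bit_40: Loose brass screwdriver bit socket, the shortest of four: upright brass cylinder 26 mm in diameter and 28 mm high, with a flat tip (up to 13 mm wide, 12 mm high) on top, 40 mm in all; two dark rings at its foot; about 80 g. Starts upright on a thin slate-grey mat in a loose row with other small things (centres 60 mm or more apart). Origin: centre of its underside; z up along it.
- mark_a: One of four like round black marks, 40 mm across with a white centre dot, flat on the fixed light wooden rack (70 x 290 mm, 18 mm high). They stand in a straight row 70 mm apart in the order a, b, c, d; this is an end one. Origin: the mark's centre at the rack's top, 18 mm above the cork; x axis across the rack, y along the row from d to a.
- mark_b: One of four like round black marks, 40 mm across with a white centre dot, flat on the fixed light wooden rack (70 x 290 mm, 18 mm high). They stand in a straight row 70 mm apart in the order a, b, c, d; this is a middle one. Origin: the mark's centre at the rack's top, 18 mm above the cork; x axis across the rack, y along the row from d to a.
- mark_c: One of four like round black marks, 40 mm across with a white centre dot, flat on the fixed light wooden rack (70 x 290 mm, 18 mm high). They stand in a straight row 70 mm apart in the order a, b, c, d; this is a middle one. Origin: the mark's centre at the rack's top, 18 mm above the cork; x axis across the rack, y along the row from d to a.
- mark_d: One of four like round black marks, 40 mm across with a white centre dot, flat on the fixed light wooden rack (70 x 290 mm, 18 mm high). They stand in a straight row 70 mm apart in the order a, b, c, d; this is an end one. Origin: the mark's centre at the rack's top, 18 mm above the cork; x axis across the rack, y along the row from d to a.
- dome: Loose amber glass indicator dome on a black base, 44 mm in diameter, 38 mm high, standing on the cork just beyond one end of the rack (either end), 75 mm from the centre of the nearest mark. Origin: centre of its underside.
- stop: Loose zinc door stop block, 40 x 40 mm and 32 mm high with a black rubber pad on top, standing on the cork just beyond the other end of the rack, 75 mm from the centre of the nearest mark. Origin: centre of its underside.
Mind the look-alikes: they are no part of the job. Of the things shaped like the dome, the amber one is meant. What is shaped like the bit_40 but purple is not meant.

How it is judged:
By the outcome, as a careful person would: the job done as asked, in the order asked, and still so for the second after the job is handed in, with the robot touching nothing.
It also fails if it takes over 91 s, if anything falls off the work surface, if the arm or the gripper's body presses on something with over 40 N, if the wrist force passes 120 N, or if a joint passes its speed limit or range.

### The arm

A 7-joint arm with a two-finger parallel gripper is mounted at the origin on the work surface. World frame = base frame: x ahead of the robot, y to its left, z up, the work surface at z = 0. Lengths are in m, angles in rad, forces in N, time in s.
With the tool pointing down it reaches from about 0.4 to 0.85 m from the base axis. Payload 10.4 kg.
Tool frame: the origin (TCP) lies at the very end of the fingers, on their centre line; the grasp point (between the pads) lies 19 mm behind it; z points along the fingers, y is the direction in which the jaws open and shut (so a half turn about z gives the same grasp; the last joint's range is limited). The gripper opens to 87 mm and grips with 3 to 60 N. Pads are 19 mm wide; open, the fingers measure 117 mm over their backs; the gripper's body (75 mm by 190 mm) begins 51 mm behind the grasp point.
Start: joints at [-1.144, 0.332, -0.065, 1.46, 0.022, 1.35, -0.088], TCP at [0.272, 0.563, 0.201] pointing down, gripper open.
Joint ranges: [-2.6, 2.6], [-0.5, 2.12], [-1.47, 1.34], [0.16, 2.42], [-1.27, 4.41], [0.06, 2.06], [-2.6, 2.6]. Speed limits (rad/s): [2.22, 2.22, 2.79, 2.79, 3.14, 3.14, 3.14].

### API

Orientations are given as a unit quaternion [x, y, z, w].
In Python, from bench import r, eyes, job gives the robot as it stands. The module is installed in compiled form; this text tells all that it offers.
- The arm moves only by the tool play_rows, never from a script. Its argument "motion" is a list of rows, each a list of 7 numbers: the shift along the tool's x, y, z as a fraction of full scale, then the turn, a rotation vector about the tool's x, y, z as a fraction of full scale, then the opening in per cent of the stroke, from 0 (shut) to 100 (fully open). A call has 1 to 5 rows; each row is the pose to reach, as a shift and turn from the pose commanded when the call began, along the tool's axes at that moment; what a row does not reach only later rows make up. Full scale, the value 1, is 0.2 m for a shift and 90 degrees for a turn. A row lasts 1/8 s, in which the tool goes at most 62.5 mm and 10.7 degrees, less where a joint would pass 70% of its speed; a pose out of reach is approached as far as the arm can. A call with a number of a shift or a turn outside -1 to 1 is refused whole. A call with a gripper value outside its range is refused whole. The fingers move at their own pace and stop on an object; "squeeze" is the grip in N (left out, the last holds). Time passes only in rows, so rows that repeat a pose let the fingers close. It gives the time, the measured TCP pose, the force and the opening at its end, in the units of the state.
- r.read_state(): the state, without advancing time (a new reading comes with each control period).
- eyes.camera(name): name is "side" or "top" or "wrist"; returns a dict with "image" (400x640x3 uint8, red, green, blue), "mtx" (3x3 intrinsics, pixels), "R" (3x3) and "t" (3): a world point X has camera coordinates R X + t. Camera axes: x right, y down, z forward; pixel columns grow to the right and rows downward; lengths in m; the calibration is good to about 2 mm. A picture is of the moment at which its call begins. There is no depth.
- job.close_job(): hands the job in, once; it reports no verdict.
Trained networks look in a picture, given as the dict that the camera call returned (one of the last four; its "shot" number tells which), for a name from the list of things; names that differ only in an ending like _2 or _b are one class to them, and where a whole thing is asked for, a point or a joint stands for the part that bears it (a point fixed in the world has none). Each returns a list of dicts, best first, with "p" (0 to 1); they miss things now and then, are a little off and sometimes report something else, mostly with a low value. They report only what shows in the picture. A call takes as long as a camera call. They do not tell look-alikes from the thing itself.
- eyes.regions_of(picture, label): "region" (400x640 bool, what is visible of it) and "xy" ([column, row] in pixels, amid what is visible of it).
- eyes.landmark_of(picture, label): "xy" ([column, row] in pixels: a listed point, or the origin of a listed thing).
The state is a dict: "time": time; "joint_positions": joint angles; "joint_vel": joint speeds; "joint_torque": joint torques, N m; "ee_pos": TCP position; "eef_rot": TCP orientation; "ft_force": force on the tool from outside, world axes, zero at the start; "torque": the same for the moment, N m; "width": finger opening in m.
Only numpy, scipy, OpenCV 4.12 (cv2) and the standard library are available. Lean on these libraries where they do the work, as an engineer would, in place of code of your own. Each camera call takes 0.05 s, during which the arm holds its last target. There are 200 camera calls.

## Working session

There is one attempt and no reset: what is moved stays moved. The work goes in short steps, Python scripts to look and compute and a tool call to move; the robot and the scene stay as the last step left them, time stands still between calls to the robot, and variables do not carry over. Pictures are saved under pics/ and viewed, about 12 in all and at most 16, crops included, and the job is handed in when it is done.

Besides the shell and the picture viewer there is one more tool, called as name(argument=value, ...) on one line, values as JSON. play_rows: Moves the arm, as the interface text tells. Shift numbers are shares of 0.2 m and turn numbers shares of 90 degrees, none past 1 either way. Its arguments: {"type":"object","properties":{"motion":{"type":"array","items":{"type":"array","items":{"type":"number"}}},"squeeze":{"type":"number"}},"required":["motion"]}

```bash
mkdir -p pics; cat > h.py <<'E'
import numpy as np, cv2
from bench import r, eyes, job
from scipy.spatial.transform import Rotation as Ro
def save(p,n): cv2.imwrite('pics/'+n,p["image"][:,:,::-1])
def ray(p,uv):
    d=np.linalg.inv(p["mtx"])@np.array([uv[0],uv[1],1.]); R=np.array(p["R"]);t=np.array(p["t"])
    return -R.T@t, R.T@d
def at(p,uv,z):
    c,d=ray(p,uv); return (c+d*(z-c[2])/d[2])[:2]
def proj(p,X):
    q=np.array(p["mtx"])@(np.array(p["R"])@np.array(X)+p["t"]); return q[:2]/q[2]
E
python3 - <<'E'
from h import *
s=r.read_state(); print(s["time"],s["ee_pos"],s["eef_rot"],s["width"])
print(Ro.from_quat(s["eef_rot"]).as_matrix().round(3))
for n in("top","side"):
    p=eyes.camera(n); save(p,n+"0.png")
    print(n,(-np.array(p["R"]).T@p["t"]).round(3))
    for l in("bit_94","bit_76","bit_58","bit_40","mark_a","dome","stop"):
        print(l,[(np.round(d["xy"],1).tolist(),round(d["p"],2),at(p,d["xy"],.018 if "mark" in l else 0.).round(3).tolist()) for d in eyes.landmark_of(p,l)])
E
```

```text
0.0 [0.27155901 0.5624687  0.20016613] [ 2.22990495e-01  9.74820370e-01 -6.86314710e-04 -1.21370609e-04] 0.08726183736463522
[[-0.901  0.435 -0.001]
 [ 0.435  0.901 -0.001]
 [-0.    -0.001 -1.   ]]
top [0.399 0.003 0.686]
bit_94 [([166.5, 222.5], 0.78, [0.475, 0.263]), ([313.7, 236.3], 0.7, [0.456, -0.005]), ([407.5, 245.1], 0.61, [0.443, -0.177]), ([403.2, 285.7], 0.58, [0.371, -0.167]), ([258.5, 235.5], 0.57, [0.455, 0.095]), ([336.4, 148.1], 0.41, [0.624, -0.045])]
bit_76 [([166.5, 222.5], 0.78, [0.475, 0.263]), ([313.7, 236.3], 0.7, [0.456, -0.005]), ([407.5, 245.1], 0.61, [0.443, -0.177]), ([403.2, 285.7], 0.58, [0.371, -0.167]), ([258.5, 235.5], 0.57, [0.455, 0.095]), ([336.4, 148.1], 0.41, [0.624, -0.045])]
bit_58 [([166.5, 222.5], 0.78, [0.475, 0.263]), ([313.7, 236.3], 0.7, [0.456, -0.005]), ([407.5, 245.1], 0.61, [0.443, -0.177]), ([403.2, 285.7], 0.58, [0.371, -0.167]), ([258.5, 235.5], 0.57, [0.455, 0.095]), ([336.4, 148.1], 0.41, [0.624, -0.045])]
bit_40 [([166.5, 222.5], 0.78, [0.475, 0.263]), ([313.7, 236.3], 0.7, [0.456, -0.005]), ([407.5, 245.1], 0.61, [0.443, -0.177
[... 941 characters left out ...]
, 0.88, [0.366, -0.158]), ([212.8, 177.7], 0.77, [0.477, 0.271]), ([257.0, 206.1], 0.63, [0.468, 0.103]), ([363.5, 274.7], 0.61, [0.452, -0.184])]
bit_40 [([284.3, 231.1], 0.92, [0.447, -0.002]), ([313.9, 294.4], 0.88, [0.366, -0.158]), ([212.8, 177.7], 0.77, [0.477, 0.271]), ([257.0, 206.1], 0.63, [0.468, 0.103]), ([363.5, 274.7], 0.61, [0.452, -0.184])]
mark_a [([390.8, 205.9], 0.55, [0.623, -0.109]), ([310.8, 174.1], 0.46, [0.613, 0.096]), ([330.0, 185.2], 0.45, [0.605, 0.032])]
dome [([468.6, 247.7], 0.76, [0.627, -0.271]), ([426.3, 228.9], 0.61, [0.627, -0.187]), ([309.2, 174.9], 0.54, [0.631, 0.121])]
stop [([283.5, 173.7], 0.68, [0.596, 0.168]), ([394.4, 203.5], 0.58, [0.66, -0.092])]
```

View pics/top0.png

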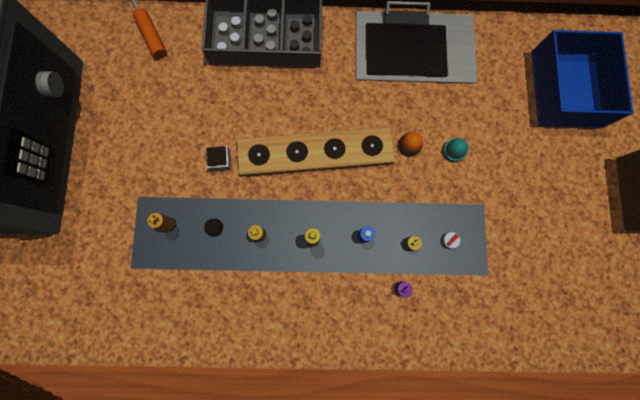

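View pics/side0.png

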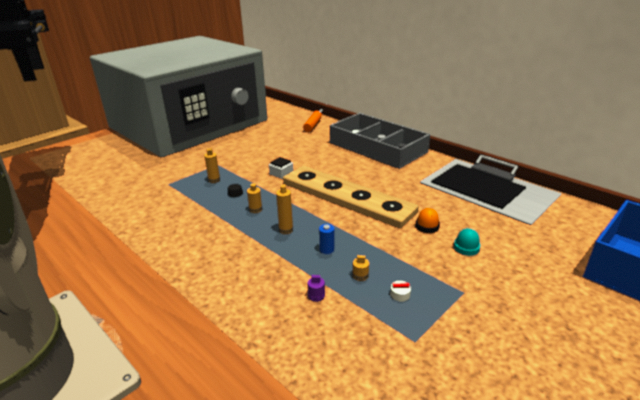

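The top view shows a mat row with brass bits at (155,220), (256,233), (312,237) and (414,243). From the side view these are bit_76, bit_58, bit_94 and bit_40. The purple look-alike is at (404,289). The rack marks sit at (259,154), (297,151), (335,149) and (372,146). The amber dome (411,143) is at the right end (−y), the stop at the left. Next I refine positions by silhouette fitting.

```bash
cat >> h.py <<'E'
from scipy.optimize import minimize
a=np.linspace(0,2*np.pi,40,endpoint=False)
def sil(p,x,y,z0,H):
    m=np.zeros((1600,2560),np.uint8)
    for rad,zs in((.013,(z0,z0+H-.012)),(.0055,(z0+H-.012,z0+H))):
        q=np.array([proj(p,[x+rad*np.cos(b),y+rad*np.sin(b),z]) for z in zs for b in a])
        cv2.fillConvexPoly(m,cv2.convexHull(((q+.5)*4).astype(np.int32)),1)
    return cv2.resize(m.astype(np.float32),(640,400),interpolation=cv2.INTER_AREA)
def fitbit(ps,guess,H,z0=.002,lab="bit_94"):
    obs=[]
    for p in ps:
        c=proj(p,[guess[0],guess[1],z0+H/2])
        L=[d for d in eyes.regions_of(p,lab) if np.hypot(*(np.array(d["xy"])-c))<14]
        if L: obs.append((p,L[0]["region"].astype(np.float32)))
    f=lambda v:sum(1-np.minimum(s,g).sum()/np.maximum(s,g).sum() for p,g in obs for s in [sil(p,v[0],v[1],z0,H)])
    o=minimize(f,guess,method="Nelder-Mead",options=dict(initial_simplex=np.array(guess)+[[0,0],[.008,0],[0,.008]],xatol=1e-4,fatol=1e-4))
    return o.x,o.fun,len(obs)
B={"bit_94":([.452,-.003],.094),"bit_76":([.477,.268],.076),"bit_58":([.462,.1],.058),"bit_40":([.448,-.18],.04)}
E
python3 - <<'E'
from h import *
T=eyes.camera("top");S=eyes.camera("side")
for n,(g,H) in B.items():
    for k,ps in (("both",[T,S]),("top",[T]),("side",[S])):
        x,f,c=fitbit(ps,g,H); print(n,k,x.round(4),round(f,3),c)
# marks: dark blob in each view
for n,p in(("top",T),("side",S)):
    g=cv2.cvtColor(p["image"],cv2.COLOR_RGB2GRAY); out=[]
    for m in [(.603,.105),(.61,.033),(.616,-.04),(.623,-.109)]:
        m=np.array(m)
        for it in range(4):
            c=proj(p,[*m,.018]); poly=np.array([proj(p,[m[0]+.03*np.cos(b),m[1]+.03*np.sin(b),.018]) for b in a])
            M=np.zeros(g.shape,np.uint8); cv2.fillConvexPoly(M,poly.round().astype(np.int32),1)
            D=((g<75)&(M>0)).astype(np.uint8); ct=max(cv2.findContours(D,cv2.RETR_EXTERNAL,cv2.CHAIN_APPROX_NONE)[0],key=cv2.contourArea)
            h=np.zeros_like(M);cv2.drawContours(h,[ct],-1,1,-1); v,u=np.nonzero(h); m=at(p,(u.mean(),v.mean()),.018)
        out.append(m)
    out=np.array(out); print(n,out.round(4).tolist(),np.linalg.norm(np.diff(out,axis=0),axis=1).round(4))
E
```

```text
bit_94 both [ 0.45   -0.0008] 0.221 2
bit_94 top [ 0.45   -0.0008] 0.056 1
bit_94 side [ 0.4494 -0.0022] 0.162 1
bit_76 both [0.4715 0.2591] 0.19 2
bit_76 top [0.472  0.2591] 0.054 1
bit_76 side [0.4689 0.2555] 0.114 1
bit_58 both [0.4564 0.0957] 0.261 2
bit_58 top [0.4568 0.0969] 0.106 1
bit_58 side [0.4549 0.0922] 0.114 1
bit_40 both [ 0.4452 -0.1814] 0.281 2
bit_40 top [ 0.4448 -0.1801] 0.06 1
bit_40 side [ 0.4436 -0.1841] 0.107 1
top [[0.6027, 0.0996], [0.6104, 0.0298], [0.6181, -0.0395], [0.6255, -0.1093]] [0.0702 0.0698 0.0702]
side [[0.6024, 0.099], [0.6102, 0.0296], [0.6174, -0.0402], [0.6254, -0.1097]] [0.0698 0.0702 0.0699]
```

```bash
cat >> h.py <<'E'
P={"bit_94":[.6255,-.1095],"bit_76":[.6178,-.0398],"bit_58":[.6103,.0297],"bit_40":[.6026,.0994]}
def tool(yaw): # tool y at angle yaw (deg), pointing down
    c,s=np.cos(np.radians(yaw)),np.sin(np.radians(yaw)); return np.array([[-s,c,0],[c,s,0],[0,0,-1.]])
def seq(*W,yaw=6.2):
    s=r.read_state(); p=np.array(s["ee_pos"]); R=Ro.from_quat(s["eef_rot"]).as_matrix()
    print("t",s["time"],"pos",p.round(4),"yaw",round(np.degrees(np.arctan2(R[1,1],R[0,1])),2),"z",R[:,2].round(4),"w",round(s["width"],4),"F",np.round(s["ft_force"],1))
    for w in W:
        yw=w[3] if len(w)>3 else yaw; R2=tool(yw)
        print(w,(R.T@(np.array(w[:3])-p)/.2).round(3),(Ro.from_matrix(R.T@R2).as_rotvec()/(np.pi/2)).round(4)); p=np.array(w[:3]);R=R2
E
python3 - <<'E'
from h import *
seq((.34,.4,.2,35),(.4,.21,.2,6.2),(.43,.05,.2),(.45,-.001,.2))
E
```

```text
t 1.7 pos [0.2718 0.5629 0.201 ] yaw 64.23 z [ 0.e+00  1.e-04 -1.e+00] w 0.0873 F [ 0.3 -0.9  0.3]
(0.34, 0.4, 0.2, 35) [-0.661 -0.585  0.005] [ 1.000e-04 -0.000e+00  3.248e-01]
(0.4, 0.21, 0.2, 6.2) [-0.95  -0.299  0.   ] [0.   0.   0.32]
(0.43, 0.05, 0.2) [-0.812  0.063  0.   ] [0. 0. 0.]
(0.45, -0.001, 0.2) [-0.264  0.072  0.   ] [0. 0. 0.]
```

play_rows(motion=[[-0.661,-0.585,0,0,0,0.3248,100],[-0.661,-0.585,0,0,0,0.3248,100],[-0.661,-0.585,0,0,0,0.3248,100],[-0.661,-0.585,0,0,0,0.3248,100]])

```text
time: 2.2
ee_pos: [0.3425, 0.3964, 0.2016]
eef_rot: [0.465, 0.885, 0.0, 0.001]
ft_force: [0.2, 0.3, 0.0]
width: 0.0869
```

play_rows(motion=[[-0.95,-0.299,0,0,0,0.32,100],[-0.95,-0.299,0,0,0,0.32,100],[-0.95,-0.299,0,0,0,0.32,100],[-0.95,-0.299,0,0,0,0.32,100],[-0.95,-0.299,0,0,0,0.32,100]])

```text
time: 2.82
ee_pos: [0.3999, 0.2108, 0.2012]
eef_rot: [0.667, 0.745, 0.0, -0.0]
ft_force: [0.7, 1.9, -0.1]
width: 0.0867
```

play_rows(motion=[[-0.812,0.063,0,0,0,0,100],[-0.812,0.063,0,0,0,0,100],[-0.812,0.063,0,0,0,0,100],[-0.812,0.063,0,0,0,0,100]])

```text
time: 3.32
ee_pos: [0.4305, 0.0496, 0.2011]
eef_rot: [0.668, 0.744, 0.0, 0.0]
ft_force: [-0.3, 0.2, 0.6]
width: 0.0868
```

```bash
python3 - <<'E'
from h import *
seq((.45,-.001,.2),(.45,-.001,.045))
p=eyes.camera("wrist"); save(p,"w1.png"); print(proj(p,[.45,-.001,.096]),proj(p,[.45,-.001,.002]),(-np.array(p["R"]).T@p["t"]).round(3))
E
```

```text
t 3.325 pos [0.4305 0.0496 0.2011] yaw 6.17 z [ 5.e-04  0.e+00 -1.e+00] w 0.0868 F [-0.3  0.2  0.6]
(0.45, -0.001, 0.2) [-0.262  0.07   0.006] [ 0.0003  0.     -0.0003]
(0.45, -0.001, 0.045) [0.    0.    0.775] [0. 0. 0.]
[332.68598348 251.38130168] [329.18147252 216.54340693] [0.422 0.128 0.385]
```

View pics/w1.png

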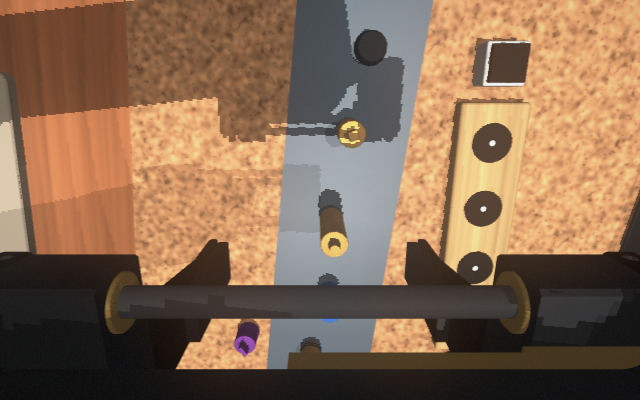

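The wrist view shows bit_94's tip at about (335,246), near its predicted position. I'll refine with the silhouette fit in this view.

```bash
python3 - <<'E'
from h import *
p=eyes.camera("wrist")
for n in("bit_94","bit_58"): print(n,fitbit([p],B[n][0],B[n][1]))
E
```

```text
bit_94 (array([4.51805435e-01, 4.34043884e-04]), np.float64(0.05332159996032715), 1)
bit_58 (array([0.45861623, 0.09727029]), np.float64(0.08745861053466797), 1)
```

play_rows(motion=[[-0.257,0.075,0,0,0,0,100],[-0.257,0.075,0.2,0,0,0,100],[-0.257,0.075,0.5,0,0,0,100],[-0.257,0.075,0.78,0,0,0,100],[-0.257,0.075,0.78,0,0,0,100]], squeeze=15)

```text
time: 4.15
ee_pos: [0.4474, 0.0012, 0.0421]
eef_rot: [0.667, 0.745, -0.003, -0.002]
ft_force: [-0.2, -0.3, 0.2]
width: 0.087
```

play_rows(motion=[[0,0,0,0,0,0,20],[0,0,0,0,0,0,20],[0,0,0,0,0,0,20],[0,0,0,0,0,0,20],[0,0,0,0,0,0,20]])

```text
time: 4.78
ee_pos: [0.4505, 0.0006, 0.0452]
eef_rot: [0.668, 0.744, 0.0, 0.0]
ft_force: [0.8, 0.3, 0.7]
width: 0.045
```

play_rows(motion=[[0,0,0,0,0,0,0],[0,0,0,0,0,0,0],[0,0,0,0,0,0,0],[0,0,0,0,0,0,0]])

```text
time: 5.28
ee_pos: [0.4505, 0.0005, 0.0449]
eef_rot: [0.668, 0.744, 0.0, 0.0]
ft_force: [0.5, -0.4, -0.3]
width: 0.0255
```

```bash
python3 - <<'E'
from h import *
p=eyes.camera("wrist"); save(p,"w2.png"); print(proj(p,[.451,0,.096]))
x,y=P["bit_94"]; z=r.read_state()["ee_pos"][2]+.017
seq((.451,0,.13),(.53,-.06,.13),(x,y,.13),(x,y,z))
E
```

```text
[317.63780267 293.55145357]
t 5.325 pos [0.4505 0.0005 0.0449] yaw 6.19 z [ 1.e-04  0.e+00 -1.e+00] w 0.0255 F [ 0.8 -0.4 -0.5]
(0.451, 0, 0.13) [-0.003  0.002 -0.425] [ 0.0001 -0.     -0.0001]
(0.53, -0.06, 0.13) [-0.341  0.36   0.   ] [0. 0. 0.]
(0.6255, -0.1095, 0.13) [-0.298  0.448  0.   ] [0. 0. 0.]
(0.6255, -0.1095, np.float64(0.06192437143772882)) [0.   0.   0.34] [0. 0. 0.]
```

play_rows(motion=[[0,0,-0.2,0,0,0,0],[0,0,-0.425,0,0,0,0],[0,0,-0.425,0,0,0,0]])

```text
time: 5.7
ee_pos: [0.4523, 0.0008, 0.1327]
eef_rot: [0.668, 0.744, 0.002, 0.001]
ft_force: [1.0, 0.4, -2.2]
width: 0.0253
```

play_rows(motion=[[-0.2,0.25,0,0,0,0,0],[-0.4,0.5,0,0,0,0,0],[-0.639,0.808,0,0,0,0,0],[-0.639,0.808,0,0,0,0,0],[-0.639,0.808,0,0,0,0,0]])

```text
time: 6.32
ee_pos: [0.6244, -0.1103, 0.1278]
eef_rot: [0.668, 0.744, -0.002, -0.001]
ft_force: [-0.5, -0.2, -2.9]
width: 0.0253
```

```bash
python3 - <<'E'
from h import *
s=r.read_state(); dz=s["ee_pos"][2]-.0449
x,y=P["bit_94"]
for n in("wrist","top","side"):
    p=eyes.camera(n); save(p,n+"3.png")
    try: print(n,fitbit([p],[s["ee_pos"][0],s["ee_pos"][1]],.094,z0=.002+dz))
    except Exception as e: print(n,e)
seq((x,y,s["ee_pos"][2]),(x,y,.0449+.017))
E
```

```text
wrist (array([ 0.62438922, -0.10681093]), np.float64(0.1742754578590393), 1)
top (array([ 0.62442143, -0.11030639]), np.float64(0.0), 0)
side (array([ 0.62158024, -0.11051025]), np.float64(0.2799370288848877), 1)
t 6.625 pos [ 0.6244 -0.1082  0.1302] yaw 6.25 z [ 4.e-04  1.e-03 -1.e+00] w 0.0258 F [-0.7  1.1 -2.3]
(0.6255, -0.1095, np.float64(0.12777268181514298)) [-0.007  0.005  0.012] [ 0.0003 -0.0006  0.0006]
(0.6255, -0.1095, 0.061900000000000004) [0.    0.    0.329] [0. 0. 0.]
```

View pics/side3.png

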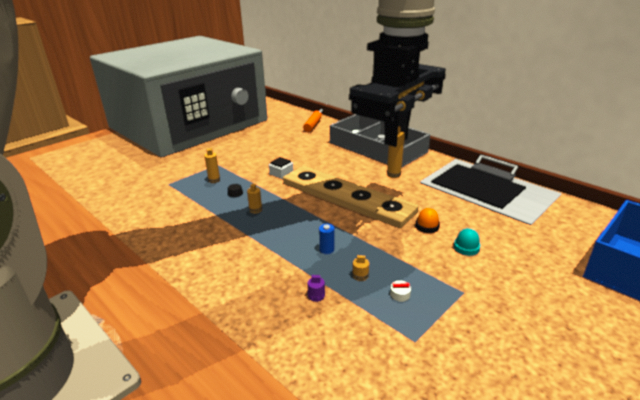

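The side view shows bit_94 held upright above the rack's dome-end mark at about (392,206), with the dome at (428,219) undisturbed. I'll lower it.

play_rows(motion=[[-0.006,0.005,0.1,0,0,0,0],[-0.006,0.005,0.22,0,0,0,0],[-0.006,0.005,0.33,0,0,0,0],[-0.006,0.005,0.33,0,0,0,0],[-0.006,0.005,0.33,0,0,0,0]])

```text
time: 7.25
ee_pos: [0.6258, -0.1102, 0.0639]
eef_rot: [0.668, 0.744, -0.0, -0.0]
ft_force: [0.0, -0.6, -0.8]
width: 0.0256
```

```bash
python3 - <<'E'
from h import *
x,y=P["bit_94"]
p=eyes.camera("wrist"); save(p,"w4.png")
seq((x,y,.062),(x,y,.0605))
E
```

```text
t 7.3 pos [ 0.626  -0.1103  0.0642] yaw 6.19 z [ 2.e-04  0.e+00 -1.e+00] w 0.0255 F [ 0.5 -0.4 -1. ]
(0.6255, -0.1095, 0.062) [ 0.004 -0.002  0.011] [ 0.0002  0.     -0.0001]
(0.6255, -0.1095, 0.0605) [0.    0.    0.008] [0. 0. 0.]
```

View pics/w4.png

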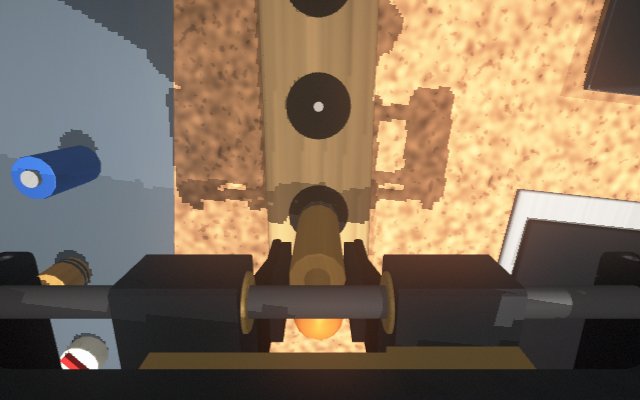

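The bit sits centred in column over the last mark. Creeping down to contact.

play_rows(motion=[[0.003,-0.002,0.01,0,0,0,0],[0.003,-0.002,0.015,0,0,0,0],[0.003,-0.002,0.015,0,0,0,0]])

```text
time: 7.68
ee_pos: [0.6255, -0.1096, 0.0609]
eef_rot: [0.668, 0.744, 0.0, -0.0]
ft_force: [-0.1, -0.1, -1.9]
width: 0.0256
```

play_rows(motion=[[0,0,0.006,0,0,0,0],[0,0,0.006,0,0,0,0]])

```text
time: 7.92
ee_pos: [0.6257, -0.1097, 0.0599]
eef_rot: [0.668, 0.744, 0.0, 0.0]
ft_force: [-0.5, -0.0, -0.0]
width: 0.0256
```

play_rows(motion=[[0,0,0.005,0,0,0,0],[0,0,0.005,0,0,0,0]])

```text
time: 8.18
ee_pos: [0.6261, -0.1097, 0.0597]
eef_rot: [0.668, 0.744, 0.001, 0.0]
ft_force: [-1.5, 0.3, 7.2]
width: 0.0253
```

Contact felt (7 N). Ease off slightly, open and retreat.

play_rows(motion=[[0,0,-0.004,0,0,0,0],[0,0,-0.004,0,0,0,60],[0,0,-0.004,0,0,0,60],[0,0,-0.004,0,0,0,60],[0,0,-0.004,0,0,0,70]])

```text
time: 8.8
ee_pos: [0.6255, -0.1096, 0.0595]
eef_rot: [0.668, 0.744, -0.0, -0.0]
ft_force: [-0.0, -0.6, -0.1]
width: 0.0548
```

play_rows(motion=[[0,0,-0.15,0,0,0,100],[0,0,-0.4,0,0,0,100],[0,0,-0.65,0,0,0,100],[0,0,-0.65,0,0,0,100]])

```text
time: 9.3
ee_pos: [0.6276, -0.1104, 0.1939]
eef_rot: [0.668, 0.744, 0.002, 0.003]
ft_force: [0.2, -0.3, -0.3]
width: 0.0856
```

```bash
python3 - <<'E'
from h import *
for n in("wrist","side","top"):
    p=eyes.camera(n); save(p,n+"5.png"); print(n,fitbit([p],P["bit_94"],.094,z0=.018))
x,y=.4718,.2585
seq((.56,.06,.19),(x,y-.02,.19),(x,y,.19))
E
```

```text
wrist (array([ 0.62658775, -0.10930449]), np.float64(0.04752933979034424), 1)
side (array([ 0.62429004, -0.11131055]), np.float64(0.08908021450042725), 1)
top (array([ 0.6255, -0.1095]), np.float64(0.0), 0)
t 9.6 pos [ 0.6249 -0.1095  0.1882] yaw 6.2 z [-2.1e-03  1.0e-04 -1.0e+00] w 0.0867 F [-0.7  0.5  0.2]
(0.56, 0.06, 0.19) [ 0.877 -0.231 -0.008] [-0.0013 -0.0002 -0.    ]
(0.4718, 0.23850000000000002, 0.19) [ 0.935 -0.342  0.   ] [0. 0. 0.]
(0.4718, 0.2585, 0.19) [0.099 0.011 0.   ] [0. 0. 0.]
```

View pics/wrist5.png

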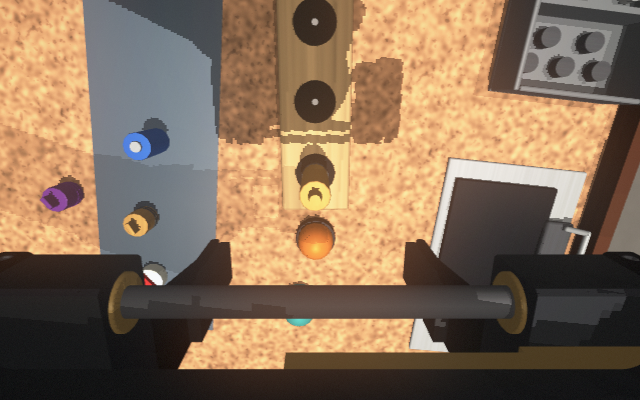

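bit_94 stands on the dome-end mark at (315,185) in the wrist view, dome (316,239) unmoved. Now bit_76.

play_rows(motion=[[0.877,-0.231,0,0,0,0,100],[0.877,-0.231,0,0,0,0,100],[0.877,-0.231,0,0,0,0,100],[0.877,-0.231,0,0,0,0,100]])

```text
time: 10.1
ee_pos: [0.559, 0.0654, 0.1887]
eef_rot: [0.665, 0.747, 0.0, -0.001]
ft_force: [0.0, -0.7, -0.3]
width: 0.0874
```

play_rows(motion=[[0.935,-0.342,0,0,0,0,100],[0.935,-0.342,0,0,0,0,100],[0.935,-0.342,0,0,0,0,100],[0.935,-0.342,0,0,0,0,100],[0.935,-0.342,0,0,0,0,100]])

```text
time: 10.72
ee_pos: [0.4726, 0.2378, 0.1891]
eef_rot: [0.668, 0.744, -0.0, 0.0]
ft_force: [0.4, -0.2, -0.3]
width: 0.087
```

```bash
python3 - <<'E'
from h import *
p=eyes.camera("wrist"); x,f,c=fitbit([p],[.472,.259],.076,z0=.003); print(x,f,c)
x=(x+[.472,.259])/2; print(x)
seq((*x,.19),(*x,.035))
E
```

```text
[0.47351897 0.26110537] 0.08808499574661255 1
[0.47275948 0.26005268]
t 10.825 pos [0.4735 0.2362 0.1893] yaw 6.03 z [ 1.e-04 -8.e-04 -1.e+00] w 0.0871 F [ 0.3  0.6 -0.4]
(np.float64(0.47275948333740236), np.float64(0.2600526847839356), 0.19) [ 0.119  0.009 -0.004] [-0.      0.0005 -0.0019]
(np.float64(0.47275948333740236), np.float64(0.2600526847839356), 0.035) [0.    0.    0.775] [0. 0. 0.]
```

play_rows(motion=[[0.115,0.009,0,0,0,0,100],[0.115,0.009,0.2,0,0,0,100],[0.115,0.009,0.5,0,0,0,100],[0.115,0.009,0.77,0,0,0,100],[0.115,0.009,0.77,0,0,0,100]])

```text
time: 11.45
ee_pos: [0.4697, 0.2594, 0.0323]
eef_rot: [0.668, 0.744, -0.004, -0.0]
ft_force: [0.4, -0.7, 0.9]
width: 0.0872
```

play_rows(motion=[[0,0,0,0,0,0,35],[0,0,0,0,0,0,35],[0,0,0,0,0,0,35],[0,0,0,0,0,0,35],[0,0,0,0,0,0,35]])

```text
time: 12.08
ee_pos: [0.4719, 0.2615, 0.0358]
eef_rot: [0.668, 0.744, 0.0, -0.0]
ft_force: [0.1, -0.4, -0.4]
width: 0.0452
```

play_rows(motion=[[0,0,0,0,0,0,0],[0,0,0,0,0,0,0],[0,0,0,0,0,0,0],[0,0,0,0,0,0,0],[0,0,0,0,0,0,0]])

```text
time: 12.7
ee_pos: [0.4718, 0.2613, 0.0355]
eef_rot: [0.668, 0.744, 0.0, -0.0]
ft_force: [0.2, 0.7, -1.0]
width: 0.0251
```

```bash
python3 - <<'E'
from h import *
p=eyes.camera("wrist"); print(fitbit([p],[.472,.259],.076,z0=.003))
s=r.read_state()["ee_pos"]; x,y=P["bit_76"]
seq((s[0],s[1],.13),(.53,.13,.13),(x,y,.13),(x,y,s[2]+.017))
E
```

```text
(array([0.472, 0.259]), np.float64(0.0), 0)
t 12.8 pos [0.4718 0.2614 0.0356] yaw 6.2 z [ 1.e-04  1.e-04 -1.e+00] w 0.0252 F [0.6 0.3 0.2]
(np.float64(0.4717959944774345), np.float64(0.26139810378709777), 0.13) [ 0.     0.    -0.472] [ 0.     -0.0001 -0.    ]
(0.53, 0.13, 0.13) [-0.685  0.218  0.   ] [0. 0. 0.]
(0.6178, -0.0398, 0.13) [-0.891  0.345  0.   ] [0. 0. 0.]
(0.6178, -0.0398, np.float64(0.05255363383175408)) [0.    0.    0.387] [0. 0. 0.]
```

play_rows(motion=[[0,0,-0.2,0,0,0,0],[0,0,-0.472,0,0,0,0],[0,0,-0.472,0,0,0,0]])

```text
time: 13.18
ee_pos: [0.4739, 0.2626, 0.1338]
eef_rot: [0.668, 0.744, 0.003, 0.0]
ft_force: [0.5, 0.6, -2.1]
width: 0.0252
```

play_rows(motion=[[-0.25,0.08,0,0,0,0,0],[-0.5,0.16,0,0,0,0,0],[-0.685,0.218,0,0,0,0,0],[-0.685,0.218,0,0,0,0,0]])

```text
time: 13.68
ee_pos: [0.5304, 0.1259, 0.129]
eef_rot: [0.67, 0.742, -0.001, 0.0]
ft_force: [-0.5, -0.1, -1.4]
width: 0.025
```

play_rows(motion=[[-0.25,0.1,0,0,0,0,0],[-0.5,0.2,0,0,0,0,0],[-0.75,0.29,0,0,0,0,0],[-0.891,0.345,0,0,0,0,0],[-0.891,0.345,0,0,0,0,0]])

```text
time: 14.3
ee_pos: [0.6176, -0.042, 0.1287]
eef_rot: [0.669, 0.743, -0.001, -0.0]
ft_force: [-1.0, 0.9, -1.7]
width: 0.0253
```

```bash
python3 - <<'E'
from h import *
x,y=P["bit_76"]
p=eyes.camera("wrist"); s=r.read_state()["ee_pos"]; print(fitbit([p],[s[0],s[1]],.076,z0=.003+s[2]-.0355)); save(p,"w6.png")
seq((x,y,s[2]),(x,y,.0355+.0165),(x,y,.0355+.0145))
E
```

```text
(array([ 0.61816209, -0.04073687]), np.float64(0.11818969249725342), 1)
t 14.4 pos [ 0.6172 -0.0385  0.1289] yaw 6.24 z [-1.7e-03  6.0e-04 -1.0e+00] w 0.0252 F [-0.   0.7 -0.4]
(0.6178, -0.0398, np.float64(0.12873360103451736)) [-0.007  0.002  0.001] [-0.001  -0.0005  0.0005]
(0.6178, -0.0398, 0.052) [0.    0.    0.384] [0. 0. 0.]
(0.6178, -0.0398, 0.049999999999999996) [0.   0.   0.01] [0. 0. 0.]
```

play_rows(motion=[[0.003,0,0.1,0,0,0,0],[0.003,0,0.25,0,0,0,0],[0.003,0,0.385,0,0,0,0],[0.003,0,0.385,0,0,0,0],[0.003,0,0.385,0,0,0,0]])

```text
time: 15.02
ee_pos: [0.6173, -0.0384, 0.0527]
eef_rot: [0.668, 0.745, -0.0, -0.0]
ft_force: [0.2, -1.0, -1.0]
width: 0.0252
```

play_rows(motion=[[0,0,0.006,0,0,0,0],[0,0,0.008,0,0,0,0],[0,0,0.01,0,0,0,0],[0,0,0.01,0,0,0,0]])

```text
time: 15.52
ee_pos: [0.6177, -0.0393, 0.051]
eef_rot: [0.668, 0.744, 0.0, 0.0]
ft_force: [0.1, 0.0, -1.8]
width: 0.0255
```

play_rows(motion=[[0,0,0.004,0,0,0,0],[0,0,0.006,0,0,0,0],[0,0,0.006,0,0,0,0]])

```text
time: 15.9
ee_pos: [0.6176, -0.0393, 0.0496]
eef_rot: [0.668, 0.744, -0.0, -0.0]
ft_force: [0.7, 0.8, -1.3]
width: 0.0252
```

play_rows(motion=[[0,0,0.003,0,0,0,0],[0,0,0.003,0,0,0,0],[0,0,0.003,0,0,0,0]])

```text
time: 16.27
ee_pos: [0.6177, -0.0392, 0.0491]
eef_rot: [0.668, 0.744, 0.0, -0.0]
ft_force: [0.5, 1.0, -1.1]
width: 0.0255
```

play_rows(motion=[[0,0,0.004,0,0,0,0],[0,0,0.004,0,0,0,0],[0,0,0.004,0,0,0,0]])

```text
time: 16.65
ee_pos: [0.6177, -0.0392, 0.0483]
eef_rot: [0.668, 0.744, 0.0, -0.0]
ft_force: [-0.0, 0.4, -1.8]
width: 0.0253
```

```bash
python3 - <<'E'
from h import *
seq()
p=eyes.camera("wrist"); s=eyes.camera("side")
g=np.vstack([cv2.resize(s["image"][130:280,300:460],None,fx=4,fy=4)])
cv2.imwrite("pics/s7.png",g[:,:,::-1]); save(p,"w7.png")
E
```

```text
t 16.65 pos [ 0.6177 -0.0392  0.0483] yaw 6.2 z [-0.e+00  1.e-04 -1.e+00] w 0.0253 F [-0.   0.4 -1.8]
```

View pics/s7.png

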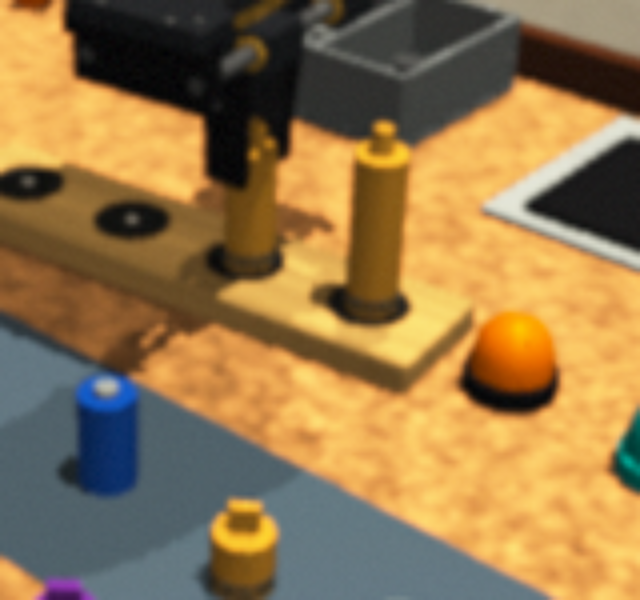

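The bit hangs close above its mark and the first bit stands well centred. Continue down a little.

play_rows(motion=[[0,0,0.004,0,0,0,0],[0,0,0.004,0,0,0,0],[0,0,0.004,0,0,0,0]])

```text
time: 17.12
ee_pos: [0.618, -0.0393, 0.048]
eef_rot: [0.668, 0.744, 0.0, 0.0]
ft_force: [-0.7, -0.0, 5.4]
width: 0.0252
```

Contact. Release and retreat.

play_rows(motion=[[0,0,-0.002,0,0,0,0],[0,0,-0.002,0,0,0,60],[0,0,-0.002,0,0,0,60],[0,0,-0.002,0,0,0,60],[0,0,-0.002,0,0,0,70]])

```text
time: 17.75
ee_pos: [0.6176, -0.0392, 0.0478]
eef_rot: [0.668, 0.744, -0.0, -0.0]
ft_force: [0.5, -0.5, -0.1]
width: 0.0548
```

play_rows(motion=[[0,0,-0.15,0,0,0,100],[0,0,-0.4,0,0,0,100],[0,0,-0.65,0,0,0,100],[0,0,-0.65,0,0,0,100]])

```text
time: 18.25
ee_pos: [0.6199, -0.0397, 0.1822]
eef_rot: [0.668, 0.744, 0.003, 0.002]
ft_force: [0.1, 0.5, -0.3]
width: 0.0859
```

```bash
python3 - <<'E'
from h import *
for n in("wrist","side"):
    p=eyes.camera(n); save(p,n+"8.png"); print(n,fitbit([p],P["bit_76"],.076,z0=.018),fitbit([p],P["bit_94"],.094,z0=.018))
seq((.5,.06,.17),(.457,.097,.17))
E
```

```text
wrist (array([ 0.61967946, -0.03989432]), np.float64(0.04925638437271118), 1) (array([ 0.6255, -0.1095]), np.float64(0.0), 0)
side (array([ 0.61681331, -0.04293802]), np.float64(0.07731306552886963), 1) (array([ 0.6255, -0.1095]), np.float64(0.0), 0)
t 18.55 pos [ 0.617  -0.0392  0.1766] yaw 6.2 z [-2.1e-03 -2.0e-04 -1.0e+00] w 0.0867 F [-0.7  0.   0. ]
(0.5, 0.06, 0.17) [ 0.556 -0.528  0.034] [-0.0013 -0.     -0.    ]
(0.457, 0.097, 0.17) [ 0.207 -0.194  0.   ] [0. 0. 0.]
```

play_rows(motion=[[0.6,-0.6,0,0,0,0,100],[0.6,-0.6,0,0,0,0,100],[0.6,-0.6,0,0,0,0,100],[0.6,-0.6,0,0,0,0,100],[0.6,-0.6,0,0,0,0,100]])

```text
time: 19.18
ee_pos: [0.4856, 0.0667, 0.1778]
eef_rot: [0.668, 0.744, -0.0, 0.0]
ft_force: [0.0, -0.1, 0.1]
width: 0.0874
```

```bash
python3 - <<'E'
from h import *
p=eyes.camera("wrist"); x,f,c=fitbit([p],[.457,.097],.058,z0=.003); print(x,f,c)
x=(x+[.4568,.0969])/2; print(x)
seq((*x,.177),(*x,.021))
E
```

```text
[0.45879001 0.09813658] 0.049372851848602295 1
[0.45779501 0.09751829]
t 19.275 pos [0.486  0.0661 0.1777] yaw 6.1 z [-1.e-04 -8.e-04 -1.e+00] w 0.0871 F [ 0.2 -0.   0. ]
(np.float64(0.4577950063958764), np.float64(0.09751829030811787), 0.177) [ 0.171 -0.123  0.003] [-0.0001  0.0005 -0.0011]
(np.float64(0.4577950063958764), np.float64(0.09751829030811787), 0.021) [0.   0.   0.78] [0. 0. 0.]
```

play_rows(motion=[[0.168,-0.123,0,0,0,0,100],[0.168,-0.123,0.2,0,0,0,100],[0.168,-0.123,0.5,0,0,0,100],[0.168,-0.123,0.775,0,0,0,100],[0.168,-0.123,0.775,0,0,0,100]])

```text
time: 19.9
ee_pos: [0.455, 0.0955, 0.02]
eef_rot: [0.669, 0.744, -0.004, -0.001]
ft_force: [-0.2, -0.1, 0.3]
width: 0.087
```

play_rows(motion=[[0,0,0,0,0,0,35],[0,0,0,0,0,0,35],[0,0,0,0,0,0,35],[0,0,0,0,0,0,35],[0,0,0,0,0,0,35]])

```text
time: 20.52
ee_pos: [0.4575, 0.098, 0.0232]
eef_rot: [0.668, 0.744, 0.0, -0.0]
ft_force: [-0.4, -0.3, -0.4]
width: 0.0448
```

play_rows(motion=[[0,0,0,0,0,0,0],[0,0,0,0,0,0,0],[0,0,0,0,0,0,0],[0,0,0,0,0,0,0],[0,0,0,0,0,0,0]])

```text
time: 21.15
ee_pos: [0.4574, 0.0979, 0.023]
eef_rot: [0.668, 0.744, 0.0, 0.0]
ft_force: [0.7, -0.3, 0.2]
width: 0.0238
```

```bash
python3 - <<'E'
from h import *
s=r.read_state()["ee_pos"]; x,y=P["bit_58"]
seq((s[0],s[1],.12),(x,y,.12),(x,y,s[2]+.017))
E
```

```text
t 21.15 pos [0.4574 0.0979 0.023 ] yaw 6.2 z [ 1.e-04  1.e-04 -1.e+00] w 0.0238 F [ 0.7 -0.3  0.2]
(np.float64(0.4574002159540586), np.float64(0.09785661161571371), 0.12) [ 0.     0.    -0.485] [ 0.0001 -0.0001 -0.    ]
(0.6103, 0.0297, 0.12) [-0.421  0.723  0.   ] [0. 0. 0.]
(0.6103, 0.0297, np.float64(0.039951164709118164)) [0.  0.  0.4] [0. 0. 0.]
```

play_rows(motion=[[0,0,-0.2,0,0,0,0],[0,0,-0.485,0,0,0,0],[0,0,-0.485,0,0,0,0],[0,0,-0.485,0,0,0,0]])

```text
time: 21.65
ee_pos: [0.4569, 0.0979, 0.1193]
eef_rot: [0.668, 0.744, -0.0, -0.0]
ft_force: [-0.0, 0.3, -1.3]
width: 0.0238
```

```bash
python3 - <<'E'
from h import *
p=eyes.camera("wrist"); s=r.read_state()["ee_pos"]; save(p,"w9.png")
print(s,fitbit([p],[s[0],s[1]],.058,z0=.003+s[2]-.023))
q=eyes.camera("side"); g=cv2.resize(q["image"][100:250,200:400],None,fx=3,fy=3)
w=cv2.resize(p["image"][150:350,200:440],(600,500))
g=cv2.copyMakeBorder(g,0,50,0,0,cv2.BORDER_CONSTANT); cv2.imwrite("pics/c9.png",cv2.resize(np.hstack([g,w]),None,fx=.66,fy=.66)[:,:,::-1])
E
```

```text
[0.45647879 0.0976178  0.11876053] (array([0.45759596, 0.09828037]), np.float64(0.0957760214805603), 1)
```

View pics/c9.png

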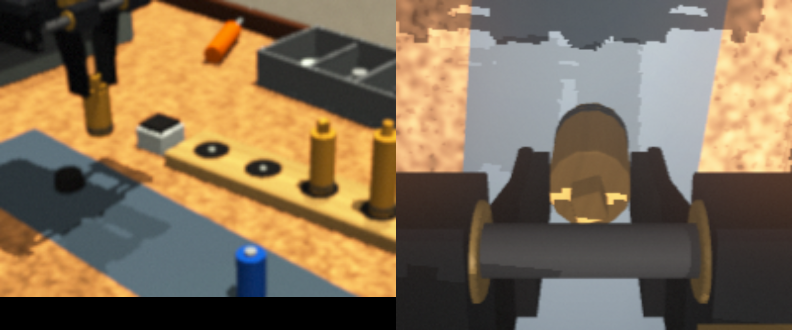

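bit_58 is held upright and centred between the fingers. Two placed bits stand fine. Carrying it to the third mark.

play_rows(motion=[[-0.11,0.18,0,0,0,0,0],[-0.22,0.37,0,0,0,0,0],[-0.33,0.56,0,0,0,0,0],[-0.421,0.723,0,0,0,0,0],[-0.421,0.723,0,0,0,0,0]])

```text
time: 22.42
ee_pos: [0.611, 0.0275, 0.118]
eef_rot: [0.669, 0.743, -0.002, 0.0]
ft_force: [-0.1, -0.4, -1.6]
width: 0.0239
```

play_rows(motion=[[0,0,0.1,0,0,0,0],[0,0,0.25,0,0,0,0],[0,0,0.4,0,0,0,0],[0,0,0.4,0,0,0,0],[0,0,0.4,0,0,0,0]])

```text
time: 23.05
ee_pos: [0.6097, 0.0301, 0.0401]
eef_rot: [0.668, 0.744, -0.0, -0.0]
ft_force: [-0.5, -0.4, -0.5]
width: 0.0251
```

```bash
python3 - <<'E'
from h import *
x,y=P["bit_58"]
p=eyes.camera("wrist"); s=r.read_state()["ee_pos"]; print(fitbit([p],[s[0],s[1]],.058,z0=.003+s[2]-.023)); save(p,"w10.png")
seq((x,y,s[2]),(x,y,.023+.014))
E
```

```text
(array([0.61052146, 0.02833874]), np.float64(0.11091214418411255), 1)
t 23.15 pos [0.6104 0.03   0.0408] yaw 6.21 z [ 1.e-03  6.e-04 -1.e+00] w 0.0253 F [ 0.7 -0.5 -1.7]
(0.6103, 0.0297, np.float64(0.040543091569732376)) [-0.001 -0.001  0.001] [ 0.0007 -0.0003  0.0001]
(0.6103, 0.0297, 0.037) [0.    0.    0.018] [0. 0. 0.]
```

play_rows(motion=[[0.002,0,0.008,0,0,0,0],[0.002,0,0.012,0,0,0,0],[0.002,0,0.012,0,0,0,0]])

```text
time: 23.52
ee_pos: [0.6102, 0.0302, 0.0376]
eef_rot: [0.668, 0.744, 0.0, -0.0]
ft_force: [0.6, -0.2, -0.8]
width: 0.0252
```

play_rows(motion=[[0,0,0.004,0,0,0,0],[0,0,0.004,0,0,0,0],[0,0,0.004,0,0,0,0]])

```text
time: 23.9
ee_pos: [0.6102, 0.0301, 0.0367]
eef_rot: [0.668, 0.744, 0.0, -0.0]
ft_force: [0.4, 0.2, -1.2]
width: 0.025
```

play_rows(motion=[[0,0,0.004,0,0,0,0],[0,0,0.004,0,0,0,0],[0,0,0.004,0,0,0,0]])

```text
time: 24.28
ee_pos: [0.6101, 0.0301, 0.0359]
eef_rot: [0.668, 0.744, 0.0, -0.0]
ft_force: [0.6, -0.4, -1.9]
width: 0.025
```

play_rows(motion=[[0,0,0.004,0,0,0,0],[0,0,0.004,0,0,0,0],[0,0,0.004,0,0,0,0]])

```text
time: 24.65
ee_pos: [0.6101, 0.0301, 0.0351]
eef_rot: [0.668, 0.744, 0.0, -0.0]
ft_force: [0.5, 0.3, -0.3]
width: 0.0254
```

play_rows(motion=[[0,0,0.003,0,0,0,0],[0,0,0.003,0,0,0,0],[0,0,0.003,0,0,0,0]])

```text
time: 25.02
ee_pos: [0.6102, 0.0301, 0.0345]
eef_rot: [0.668, 0.744, 0.0, -0.0]
ft_force: [-0.0, 0.9, -2.4]
width: 0.0254
```

```bash
python3 - <<'E'
from h import *
s=eyes.camera("side"); w=eyes.camera("wrist")
g=cv2.resize(s["image"][140:230,290:390],(500,450),interpolation=cv2.INTER_CUBIC)
v=cv2.resize(w["image"][150:330,250:400],(290,450))
cv2.imwrite("pics/s11.png",np.hstack([g,v])[:,:,::-1])
E
```

```text
(no output)
```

View pics/s11.png

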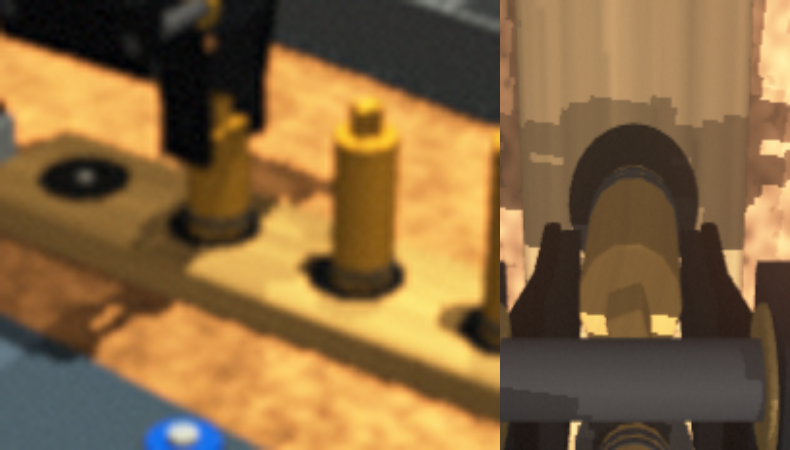

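Upright and just above the mark. Continue.

play_rows(motion=[[0,0,0.003,0,0,0,0],[0,0,0.003,0,0,0,0],[0,0,0.003,0,0,0,0]])

```text
time: 25.5
ee_pos: [0.6102, 0.0301, 0.0339]
eef_rot: [0.668, 0.744, 0.0, -0.0]
ft_force: [0.1, 0.2, -1.2]
width: 0.0252
```

play_rows(motion=[[0,0,0.004,0,0,0,0],[0,0,0.004,0,0,0,0],[0,0,0.004,0,0,0,0]])

```text
time: 25.88
ee_pos: [0.6104, 0.0301, 0.0335]
eef_rot: [0.668, 0.744, 0.0, 0.0]
ft_force: [-0.2, -0.2, 5.2]
width: 0.0251
```

Contact. Release and retreat.

play_rows(motion=[[0,0,-0.002,0,0,0,0],[0,0,-0.002,0,0,0,60],[0,0,-0.002,0,0,0,60],[0,0,-0.002,0,0,0,60],[0,0,-0.002,0,0,0,70]])

```text
time: 26.5
ee_pos: [0.6101, 0.0301, 0.0335]
eef_rot: [0.668, 0.744, 0.0, -0.0]
ft_force: [-0.5, -0.6, 0.2]
width: 0.055
```

play_rows(motion=[[0,0,-0.15,0,0,0,100],[0,0,-0.4,0,0,0,100],[0,0,-0.68,0,0,0,100],[0,0,-0.68,0,0,0,100]])

```text
time: 27.0
ee_pos: [0.6126, 0.0299, 0.1742]
eef_rot: [0.668, 0.744, 0.003, 0.002]
ft_force: [-0.2, 1.0, -0.1]
width: 0.0857
```

```bash
python3 - <<'E'
from h import *
p=eyes.camera("wrist"); save(p,"w12.png"); print(fitbit([p],P["bit_58"],.058,z0=.018))
seq((.53,-.07,.17),(.445,-.2,.17))
E
```

```text
(array([0.61204846, 0.03013273]), np.float64(0.07365578413009644), 1)
t 27.1 pos [0.6102 0.0302 0.1696] yaw 6.21 z [ 6.e-04  5.e-04 -1.e+00] w 0.0867 F [-0.5 -0.3 -0.6]
(0.53, -0.07, 0.17) [-0.455 -0.453 -0.002] [ 0.0004 -0.0003  0.0001]
(0.445, -0.2, 0.17) [-0.6   -0.493  0.   ] [0. 0. 0.]
```

play_rows(motion=[[-0.455,-0.453,0,0,0,0,100],[-0.455,-0.453,0,0,0,0,100],[-0.455,-0.453,0,0,0,0,100],[-0.455,-0.453,0,0,0,0,100]])

```text
time: 27.6
ee_pos: [0.5294, -0.0697, 0.1686]
eef_rot: [0.668, 0.744, -0.0, -0.001]
ft_force: [0.5, 0.1, -0.4]
width: 0.0866
```

play_rows(motion=[[-0.6,-0.493,0,0,0,0,100],[-0.6,-0.493,0,0,0,0,100],[-0.6,-0.493,0,0,0,0,100],[-0.6,-0.493,0,0,0,0,100],[-0.6,-0.493,0,0,0,0,100]])

```text
time: 28.22
ee_pos: [0.4458, -0.1986, 0.1692]
eef_rot: [0.667, 0.745, -0.0, -0.0]
ft_force: [0.2, 0.8, 0.6]
width: 0.0867
```

```bash
python3 - <<'E'
from h import *
p=eyes.camera("wrist"); save(p,"w13.png"); x,f,c=fitbit([p],[.4448,-.1801],.04,z0=.003); print(x,f,c)
x=(x+[.4448,-.1801])/2; print(x)
seq((*x,.17),(*x,.009))
E
```

```text
[ 0.44749973 -0.17933724] 0.06346815824508667 1
[ 0.44614986 -0.17971862]
t 28.325 pos [ 0.4457 -0.1986  0.1692] yaw 6.35 z [-7.e-04 -4.e-04 -1.e+00] w 0.0868 F [-0.2  0.8 -0.4]
(np.float64(0.446149864244461), np.float64(-0.17971861944198608), 0.17) [ 0.094  0.013 -0.004] [-0.0005  0.0002  0.0017]
(np.float64(0.446149864244461), np.float64(-0.17971861944198608), 0.009) [0.    0.    0.805] [0. 0. 0.]
```

play_rows(motion=[[0.094,0.012,0,0,0,0,100],[0.094,0.012,0.2,0,0,0,100],[0.094,0.012,0.5,0,0,0,100],[0.094,0.012,0.76,0,0,0,100],[0.094,0.012,0.76,0,0,0,100]])

```text
time: 28.95
ee_pos: [0.4426, -0.1801, 0.0147]
eef_rot: [0.667, 0.745, -0.003, -0.003]
ft_force: [0.2, -0.1, 0.3]
width: 0.0868
```

play_rows(motion=[[0,0,0,0,0,0,70],[0,0,0.02,0,0,0,40],[0,0,0.04,0,0,0,35],[0,0,0.05,0,0,0,35],[0,0,0.05,0,0,0,35]])

```text
time: 29.58
ee_pos: [0.4452, -0.1811, 0.0076]
eef_rot: [0.668, 0.744, 0.0, -0.0]
ft_force: [0.2, -0.6, 0.0]
width: 0.0448
```

```bash
python3 - <<'E'
from h import *
seq()
E
```

```text
t 29.575 pos [ 0.4452 -0.1811  0.0076] yaw 6.19 z [ 1.e-04  2.e-04 -1.e+00] w 0.0448 F [ 0.2 -0.6  0. ]
```

play_rows(motion=[[0.005,0.003,0.003,0,0,0,30],[0.005,0.003,0.003,0,0,0,0],[0.005,0.003,0.003,0,0,0,0],[0.005,0.003,0.003,0,0,0,0],[0.005,0.003,0.003,0,0,0,0]])

```text
time: 30.2
ee_pos: [0.4461, -0.1801, 0.0072]
eef_rot: [0.668, 0.744, 0.0, 0.0]
ft_force: [1.0, 0.0, 2.7]
width: 0.0046
```

```bash
python3 - <<'E'
from h import *
s=r.read_state()["ee_pos"]; x,y=P["bit_40"]
seq((s[0],s[1],.13),(.52,-.05,.13),(x,y,.13),(x,y,s[2]+.017))
E
```

```text
t 30.2 pos [ 0.4461 -0.1801  0.0072] yaw 6.2 z [ 7.e-04 -0.e+00 -1.e+00] w 0.0046 F [1.  0.  2.7]
(np.float64(0.44608823378830403), np.float64(-0.18009861602291483), 0.13) [-0.     0.    -0.614] [ 0.0005  0.0001 -0.    ]
(0.52, -0.05, 0.13) [0.607 0.438 0.   ] [0. 0. 0.]
(0.6026, 0.0994, 0.13) [0.698 0.491 0.   ] [0. 0. 0.]
(0.6026, 0.0994, np.float64(0.024150008461723486)) [0.    0.    0.529] [0. 0. 0.]
```

Width 4.6 mm: nothing is gripped across the body. I need to look.

```bash
python3 - <<'E'
from h import *
s=eyes.camera("side"); w=eyes.camera("wrist"); print(r.read_state()["width"])
g=cv2.resize(s["image"][210:320,310:420],(450,450),interpolation=cv2.INTER_CUBIC)
v=cv2.resize(w["image"][130:370,240:400],(300,450))
cv2.imwrite("pics/s14.png",np.hstack([g,v])[:,:,::-1])
E
```

```text
0.004751770050587642
```

View pics/s14.png

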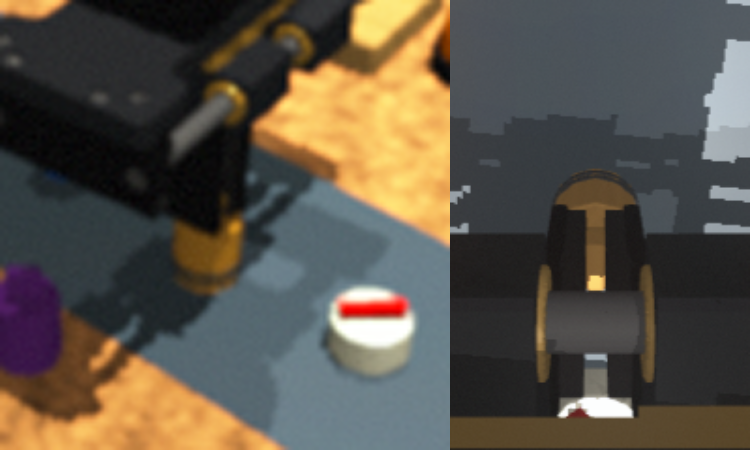

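The fingers have closed on the flat tip, so the fingertips seem to sit above the body, which the z reading contradicts. I'll check the projection.

```bash
python3 - <<'E'
from h import *
s=eyes.camera("side"); w=eyes.camera("wrist")
for z in(.003,.007,.015,.02,.025,.031,.043): print(z,proj(s,[.446,-.18,z]).round(1),proj(s,[.443,-.182,z]).round(1),"wrist",proj(w,[.446,-.18,z]).round(1))
st=r.read_state();print(st["ee_pos"],st["joint_positions"],np.round(st["ft_force"],1))
c=proj(w,[.446,-.18,.03]);print(-np.array(w["R"]).T@w["t"]-st["ee_pos"])
g=cv2.resize(s["image"][230:300,330:400],(560,560),interpolation=cv2.INTER_CUBIC); cv2.imwrite("pics/s15.png",g[:,:,::-1])
E
```

```text
0.003 [359.1 273.7] [358.9 275.2] wrist [316.6 240.7]
0.007 [359.2 271.8] [359.  273.3] wrist [316.6 243.5]
0.015 [359.3 267.8] [359.1 269.3] wrist [316.6 249.4]
0.02 [359.4 265.3] [359.2 266.8] wrist [316.6 253.4]
0.025 [359.5 262.8] [359.2 264.3] wrist [316.6 257.6]
0.031 [359.6 259.8] [359.3 261.2] wrist [316.5 262.9]
0.043 [359.8 253.6] [359.5 255.1] wrist [316.5 274.6]
[ 0.44606622 -0.18008804  0.00713592] [-0.42452388  0.2962767   0.80243677  2.06977136 -0.27594893  0.88108026
  0.64197205] [0.6 0.3 3.1]
[-0.00838536  0.07873541  0.18422523]
```

View pics/s15.png

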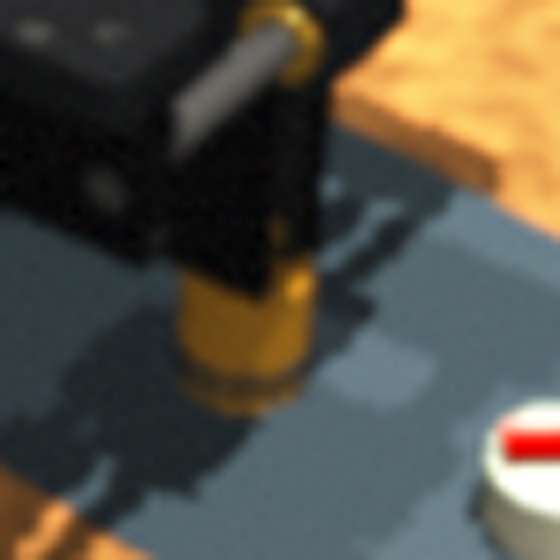

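```bash
python3 - <<'E'
from h import *
w=eyes.camera("wrist"); ee=np.array(r.read_state()["ee_pos"]); R=np.array(w["R"]); off=-R.T@w["t"]-ee; K=w["mtx"]
M=[[.6255,-.1095],[.6178,-.0398],[.6103,.0297],[.6026,.0994]]
for n,e in(("w1",(.4305,.0496,.2011)),("w2",(.4505,.0005,.0449)),("w4",(.626,-.1103,.0642)),("wrist5",(.6255,-.1096,.190)),("w6",(.6174,-.040,.1288)),("w7",(.6177,-.0392,.0483)),("w9",(.4567,.0978,.119)),("w10",(.6104,.03,.0408)),("w12",(.6105,.0301,.1705)),("w13",(.4457,-.1986,.1692))):
    im=cv2.imread(f"pics/{n}.png"); g=cv2.cvtColor(im,cv2.COLOR_BGR2GRAY)
    D=cv2.morphologyEx((g<80).astype(np.uint8),cv2.MORPH_CLOSE,np.ones((9,9)))
    p=dict(mtx=K,R=R,t=-R@(np.array(e)+off)); o=[]
    for m in M:
        q=proj(p,[*m,.018])
        if not(0<q[0]<640 and -10<q[1]<250): continue
        T=cv2.matchTemplate  # white dot: bright small blob inside dark disc
        x0,y0=int(q[0])-25,max(int(q[1])-25,0); sub=g[y0:y0+50,max(x0,0):x0+50].astype(float)
        b=cv2.GaussianBlur(sub,(0,0),1.5)-cv2.blur(sub,(17,17))
        ring=cv2.blur((sub<80).astype(float),(15,15)); b[ring<.5]=-99
        i=np.unravel_index(b.argmax(),b.shape)
        if b[i]>15: o.append((q.round(1).tolist(),[max(x0,0)+int(i[1]),y0+int(i[0])]))
    print(n,o)
E
```

```text
w1 [([481.2, 209.6], [483, 209]), ([489.9, 144.1], [492, 143])]
w2 [([579.2, 208.6], [583, 207]), ([604.8, 89.6], [579, 64])]
w4 [([316.1, 215.5], [340, 190]), ([315.8, 108.6], [318, 106])]
wrist5 [([316.8, 176.2], [311, 151]), ([316.6, 104.5], [315, 101]), ([316.6, 24.3], [314, 21])]
w6 [([317.2, 191.8], [320, 189]), ([317.3, 106.8], [319, 102]), ([317.0, 8.7], [318, 3])]
w7 [([316.8, 225.7], [291, 202]), ([316.7, 112.6], [319, 110])]
w9 []
w10 [([316.5, 229.5], [291, 204]), ([316.1, 112.2], [319, 110])]
w12 [([316.5, 181.1], [311, 156]), ([316.3, 105.6], [314, 104])]
w13 [([525.2, 106.2], [524, 130]), ([538.6, 20.7], [525, 0])]
```

The wrist camera agrees with the arm's reading, so the real fingertips must end about 20 mm above the reported TCP. That also fits the earlier crops, where the bits were held near their tops. I'll open, then go lower in small force-watched steps.

play_rows(motion=[[0,0,-0.02,0,0,0,20],[0,0,-0.02,0,0,0,50],[0,0,-0.02,0,0,0,50],[0,0,-0.02,0,0,0,50],[0,0,-0.02,0,0,0,60]])

```text
time: 31.08
ee_pos: [0.4456, -0.18, 0.0108]
eef_rot: [0.668, 0.744, -0.0, -0.0]
ft_force: [-0.8, -0.1, -0.2]
width: 0.0456
```

play_rows(motion=[[0,0,0,0,0,0,60],[0,0,0.02,0,0,0,60],[0,0,0.02,0,0,0,60],[0,0,0.02,0,0,0,60]])

```text
time: 31.58
ee_pos: [0.4456, -0.1801, 0.0069]
eef_rot: [0.668, 0.744, -0.0, -0.0]
ft_force: [-0.1, -0.8, 0.7]
width: 0.0522
```

```bash
python3 - <<'E'
from h import *
seq()
s=eyes.camera("side"); t=eyes.camera("top")
print(fitbit([s],[.446,-.18],.04,z0=.003))
g=cv2.resize(s["image"][220:300,310:410],(700,560),interpolation=cv2.INTER_CUBIC); cv2.imwrite("pics/s16.png",g[:,:,::-1])
E
```

```text
t 31.575 pos [ 0.4456 -0.1801  0.0069] yaw 6.2 z [-1.e-04  0.e+00 -1.e+00] w 0.0522 F [-0.1 -0.8  0.7]
(array([ 0.44280666, -0.18419441]), np.float64(0.2389407753944397), 1)
```

View pics/s16.png

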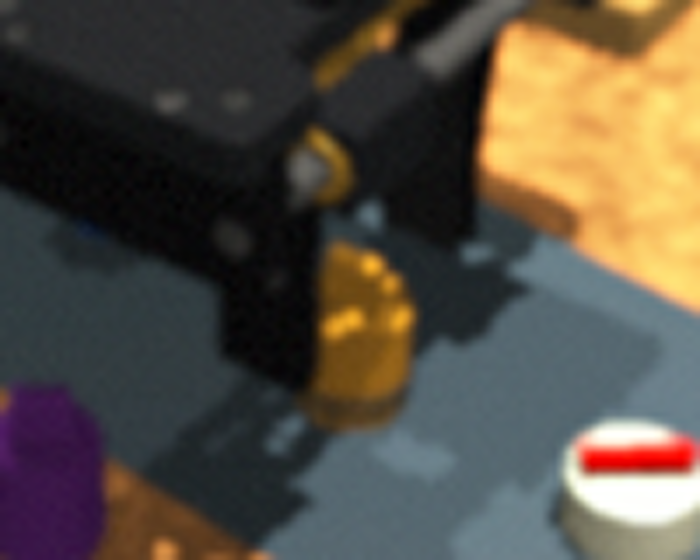

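```bash
python3 - <<'E'
from h import *
s=eyes.camera("side"); R=tool(6.2); e=np.array([.4456,-.1801,0])
for z in(.003,.007,.012,.017,.022,.027): print(z,*[proj(s,e+R@[a,b,0]+[0,0,z]).round(1) for a,b in((-.0095,-.026),(.0095,-.026),(-.0095,.026))])
E
```

```text
0.003 [354.7 285.3] [344.6 280.3] [373.  267.7]
0.007 [354.8 283.3] [344.6 278.4] [373.1 265.7]
0.012 [354.8 280.8] [344.6 275.9] [373.2 263.3]
0.017 [354.9 278.3] [344.7 273.4] [373.3 260.8]
0.022 [355.  275.7] [344.7 270.9] [373.5 258.3]
0.027 [355.  273.2] [344.7 268.3] [373.6 255.8]
```

The bit still stands. The open fingertip bottom is at z≈0.022 while the TCP reads 0.007. Going down in watched steps.

play_rows(motion=[[0,0,0.015,0,0,0,60],[0,0,0.03,0,0,0,60],[0,0,0.045,0,0,0,60],[0,0,0.045,0,0,0,60]])

```text
time: 32.28
ee_pos: [0.4455, -0.18, -0.0024]
eef_rot: [0.668, 0.744, -0.0, -0.0]
ft_force: [0.5, 0.3, -0.1]
width: 0.0521
```

play_rows(motion=[[0,0,0.012,0,0,0,60],[0,0,0.024,0,0,0,60],[0,0,0.024,0,0,0,60]])

```text
time: 32.65
ee_pos: [0.4455, -0.18, -0.0071]
eef_rot: [0.668, 0.744, -0.0, -0.0]
ft_force: [0.2, -0.1, -0.8]
width: 0.0523
```

The TCP now reads below the table with no contact, so the offset is confirmed. A bit lower, then close.

play_rows(motion=[[0,0,0.01,0,0,0,60],[0,0,0.018,0,0,0,60],[0,0,0.018,0,0,0,45]])

```text
time: 33.02
ee_pos: [0.4456, -0.18, -0.0106]
eef_rot: [0.668, 0.744, -0.0, -0.0]
ft_force: [0.2, -0.3, -0.1]
width: 0.0479
```

play_rows(motion=[[0,0,0,0,0,0,20],[0,0,0,0,0,0,0],[0,0,0,0,0,0,0],[0,0,0,0,0,0,0],[0,0,0,0,0,0,0]])

```text
time: 33.65
ee_pos: [0.4457, -0.18, -0.0105]
eef_rot: [0.668, 0.744, 0.0, -0.0]
ft_force: [0.2, 0.1, 0.8]
width: 0.0256
```

play_rows(motion=[[0,0,-0.2,0,0,0,0],[0,0,-0.45,0,0,0,0],[0,0,-0.65,0,0,0,0],[0,0,-0.65,0,0,0,0]])

```text
time: 34.15
ee_pos: [0.4474, -0.1803, 0.1219]
eef_rot: [0.668, 0.744, 0.002, 0.002]
ft_force: [-0.9, 0.8, -2.6]
width: 0.0257
```

```bash
python3 - <<'E'
from h import *
x,y=P["bit_40"]; p=eyes.camera("wrist"); s=r.read_state()["ee_pos"]; print(fitbit([p],s[:2],.04,z0=.003+s[2]+.0105))
seq((.52,-.05,.12),(x,y,.12),(x,y,-.0105+.0165))
E
```

```text
(array([ 0.44739509, -0.17765461]), np.float64(0.27355074882507324), 1)
t 34.25 pos [ 0.4455 -0.1797  0.1191] yaw 6.22 z [ 1.e-04  8.e-04 -1.e+00] w 0.0253 F [-0.2 -0.5 -1.3]
(0.52, -0.05, 0.12) [ 0.604  0.44  -0.004] [ 0.0001 -0.0005  0.0002]
(0.6026, 0.0994, 0.12) [0.698 0.491 0.   ] [0. 0. 0.]
(0.6026, 0.0994, 0.006) [0.   0.   0.57] [0. 0. 0.]
```

play_rows(motion=[[0.2,0.15,0,0,0,0,0],[0.4,0.3,0,0,0,0,0],[0.605,0.44,0,0,0,0,0],[0.605,0.44,0,0,0,0,0]])

```text
time: 34.75
ee_pos: [0.5203, -0.0463, 0.1174]
eef_rot: [0.666, 0.746, -0.001, -0.001]
ft_force: [-0.4, -0.7, -2.2]
width: 0.0252
```

play_rows(motion=[[0.2,0.14,0,0,0,0,0],[0.4,0.28,0,0,0,0,0],[0.6,0.42,0,0,0,0,0],[0.698,0.491,0,0,0,0,0],[0.698,0.491,0,0,0,0,0]])

```text
time: 35.38
ee_pos: [0.6021, 0.0999, 0.1174]
eef_rot: [0.667, 0.745, -0.001, -0.001]
ft_force: [-0.4, -0.7, -1.3]
width: 0.0256
```

```bash
python3 - <<'E'
from h import *
x,y=P["bit_40"]; p=eyes.camera("wrist"); s=r.read_state()["ee_pos"]; save(p,"w17.png"); print(fitbit([p],s[:2],.04,z0=.003+s[2]+.0105))
q=eyes.camera("side"); g=cv2.resize(q["image"][110:230,250:410],(560,420),interpolation=cv2.INTER_CUBIC)
v=cv2.resize(p["image"][130:330,270:380],(231,420)); cv2.imwrite("pics/c17.png",np.hstack([g,v])[:,:,::-1])
seq((x,y,s[2]),(x,y,.008))
E
```

```text
(array([0.60187871, 0.09812409]), np.float64(0.0), 0)
t 35.525 pos [0.6019 0.097  0.1187] yaw 6.07 z [-0.0014 -0.0012 -1.    ] w 0.0252 F [ 0.4  0.3 -1.2]
(0.6026, 0.0994, np.float64(0.11786868387403678)) [0.012 0.005 0.004] [-0.001   0.0006 -0.0015]
(0.6026, 0.0994, 0.008) [0.    0.    0.549] [0. 0. 0.]
```

View pics/c17.png

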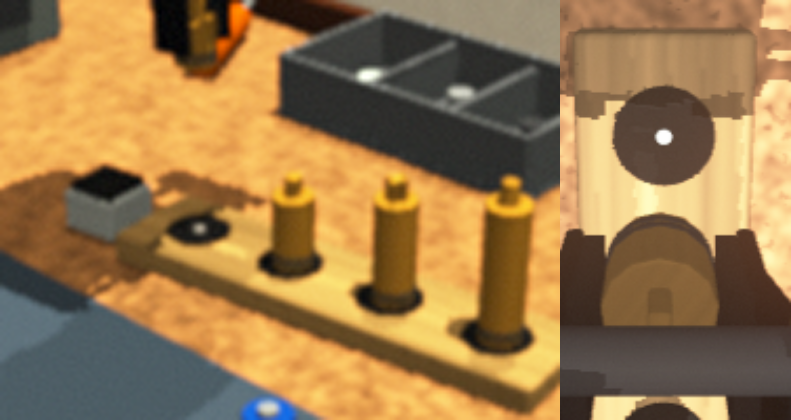

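All three placed bits stand on their marks, and the last mark (198,228 in the crop) is free. Lowering bit_40.

play_rows(motion=[[0,0,0.15,0,0,0,0],[0,0,0.35,0,0,0,0],[0,0,0.48,0,0,0,0],[0,0,0.54,0,0,0,0],[0,0,0.54,0,0,0,0]])

```text
time: 36.15
ee_pos: [0.6023, 0.0982, 0.0114]
eef_rot: [0.668, 0.744, -0.0, -0.0]
ft_force: [-0.3, -0.1, -1.1]
width: 0.0254
```

```bash
python3 - <<'E'
from h import *
x,y=P["bit_40"]; s=r.read_state()["ee_pos"]
seq((x,y,s[2]),(x,y,.006))
E
```

```text
t 36.15 pos [0.6023 0.0982 0.0114] yaw 6.14 z [-7.e-04 -4.e-04 -1.e+00] w 0.0254 F [-0.3 -0.1 -1.1]
(0.6026, 0.0994, np.float64(0.011408512685752291)) [ 0.006  0.002 -0.   ] [-0.0005  0.0002 -0.0007]
(0.6026, 0.0994, 0.006) [0.    0.    0.027] [0. 0. 0.]
```

play_rows(motion=[[0,0,0.01,0,0,0,0],[0,0,0.015,0,0,0,0],[0,0,0.018,0,0,0,0],[0,0,0.018,0,0,0,0],[0,0,0.018,0,0,0,0]])

```text
time: 36.78
ee_pos: [0.6027, 0.0992, 0.008]
eef_rot: [0.668, 0.744, 0.0, -0.0]
ft_force: [-0.5, 1.0, -1.0]
width: 0.0256
```

```bash
python3 - <<'E'
from h import *
x,y=P["bit_40"]; s=r.read_state()["ee_pos"]
seq((x,y,s[2]),(x,y,.006))
p=eyes.camera("wrist"); save(p,"w18.png"); print(fitbit([p],s[:2],.04,z0=.003+s[2]+.0105))
E
```

```text
t 36.775 pos [0.6027 0.0992 0.008 ] yaw 6.2 z [ 1.e-04  2.e-04 -1.e+00] w 0.0256 F [-0.5  1.  -1. ]
(0.6026, 0.0994, np.float64(0.008036881021621221)) [ 0.001 -0.     0.   ] [ 0.0001 -0.0001 -0.    ]
(0.6026, 0.0994, 0.006) [0.   0.   0.01] [0. 0. 0.]
(array([0.60292906, 0.10127846]), np.float64(0.28469234704971313), 1)
```

play_rows(motion=[[0,0,0.005,0,0,0,0],[0,0,0.01,0,0,0,0],[0,0,0.01,0,0,0,0]])

```text
time: 37.25
ee_pos: [0.6028, 0.0992, 0.0075]
eef_rot: [0.668, 0.744, 0.0, -0.0]
ft_force: [-8.3, -0.1, 16.1]
width: 0.0257
```

play_rows(motion=[[0,0,0.005,0,0,0,0],[0,0,0.005,0,0,0,0],[0,0,0.005,0,0,0,0]])

```text
time: 37.62
ee_pos: [0.6029, 0.0991, 0.0067]
eef_rot: [0.668, 0.744, 0.0, -0.0]
ft_force: [-9.2, -0.6, 18.8]
width: 0.0255
```

play_rows(motion=[[0,0,-0.008,0,0,0,0],[0,0,-0.008,0,0,0,0],[0,0,-0.008,0,0,0,0]])

```text
time: 38.0
ee_pos: [0.6029, 0.0992, 0.0069]
eef_rot: [0.668, 0.744, 0.0, 0.0]
ft_force: [-1.5, 0.1, 6.9]
width: 0.0256
```

```bash
python3 - <<'E'
from h import *
seq()
p=eyes.camera("wrist"); q=eyes.camera("side"); g=cv2.resize(q["image"][140:210,265:345],(480,420),interpolation=cv2.INTER_CUBIC)
v=cv2.resize(p["image"][150:330,250:390],(320,420)); cv2.imwrite("pics/c19.png",np.hstack([g,v])[:,:,::-1])
E
```

```text
t 38.0 pos [0.6029 0.0992 0.0069] yaw 6.2 z [ 4.e-04  3.e-04 -1.e+00] w 0.0256 F [-1.5  0.1  6.9]
```

View pics/c19.png

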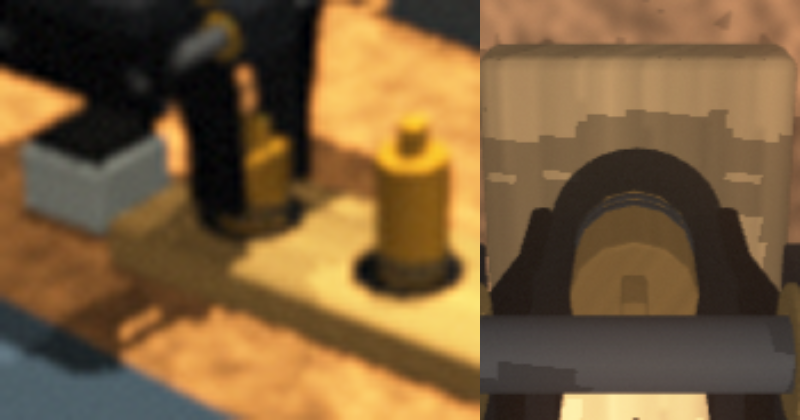

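bit_40 is seated upright, concentric with its mark. Release.

play_rows(motion=[[0,0,-0.003,0,0,0,0],[0,0,-0.003,0,0,0,0],[0,0,-0.003,0,0,0,60],[0,0,-0.003,0,0,0,60],[0,0,-0.003,0,0,0,60]])

```text
time: 38.72
ee_pos: [0.6027, 0.0991, 0.0071]
eef_rot: [0.668, 0.744, 0.0, -0.0]
ft_force: [0.4, -0.1, -0.8]
width: 0.0468
```

play_rows(motion=[[0,0,0,0,0,0,60],[0,0,-0.1,0,0,0,60],[0,0,-0.4,0,0,0,60],[0,0,-0.7,0,0,0,80],[0,0,-1,0,0,0,100]])

```text
time: 39.35
ee_pos: [0.6025, 0.0987, 0.2107]
eef_rot: [0.668, 0.744, 0.001, 0.0]
ft_force: [0.5, 0.9, 0.3]
width: 0.065
```

play_rows(motion=[[0.8,-0.6,0,0,0,0,100],[0.8,-0.6,0,0,0,0,100],[0.8,-0.6,0,0,0,0,100],[0.8,-0.6,0,0,0,0,100],[0.8,-0.6,0,0,0,0,100]])

```text
time: 39.98
ee_pos: [0.4661, 0.2454, 0.2082]
eef_rot: [0.667, 0.745, 0.001, -0.0]
ft_force: [0.6, -0.3, 0.1]
width: 0.0869
```

```bash
python3 - <<'E'
from h import *
seq()
C={}
for n in("top","side"):
    C[n]=p=eyes.camera(n)
    for b in B: x,f,c=fitbit([p],P[b],B[b][1],z0=.018); print(n,b,((x-P[b])*1000).round(1),round(f,2),c)
    for l in("dome","stop"): print(l,[(at(p,d["xy"],0).round(3).tolist(),round(d["p"],2)) for d in eyes.landmark_of(p,l)[:2]])
g=cv2.resize(C["side"]["image"][130:260,260:450],(456,312)); h=cv2.resize(C["top"]["image"][110:190,200:440],(720,240))
cv2.imwrite("pics/end.png",np.vstack([cv2.copyMakeBorder(g,0,0,0,264,cv2.BORDER_CONSTANT),h])[:,:,::-1])
E
```

```text
t 39.975 pos [0.4661 0.2454 0.2082] yaw 6.26 z [ 0.001   0.0012 -1.    ] w 0.0869 F [ 0.6 -0.3  0.1]
top bit_94 [-1.6 -0.7] 0.16 1
top bit_76 [-0.8 -2.2] 0.18 1
top bit_58 [-0.5 -1.4] 0.09 1
top bit_40 [-1.7 -2.2] 0.17 1
dome [([0.629, -0.267], 0.78), ([0.626, -0.184], 0.67)]
stop [([0.594, 0.178], 0.79)]
side bit_94 [-0.8 -1.7] 0.07 1
side bit_76 [-0.8 -2.9] 0.07 1
side bit_58 [ 0.5 -0.8] 0.13 1
side bit_40 [0. 0.] 0.0 0
dome [([0.627, -0.27], 0.78), ([0.627, -0.183], 0.72)]
stop [([0.596, 0.175], 0.66)]
```

View pics/end.png

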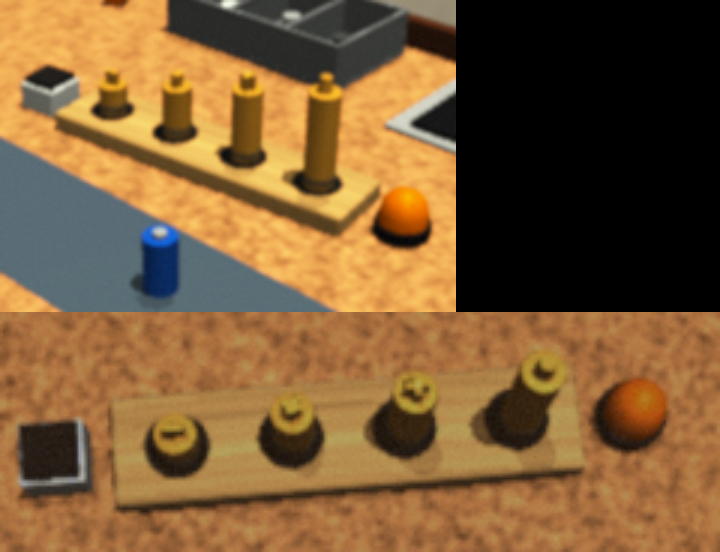

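All four bits stand in order. The stop's network reading differs by 7 mm from the first one, so I'll compare pixels between the first and last pictures to see whether it moved.

```bash
python3 - <<'E'
from h import *
for n in("top","side"):
    a=cv2.cvtColor(cv2.imread(f"pics/{n}0.png"),cv2.COLOR_BGR2GRAY).astype(np.float32); b=cv2.cvtColor(eyes.camera(n)["image"],cv2.COLOR_RGB2GRAY).astype(np.float32)
    for l,X in(("stop",[.5945,.174,.02]),("dome",[.6336,-.184,.02])):
        p=eyes.camera(n); c=proj(p,X).astype(int); A=a[c[1]-14:c[1]+14,c[0]-14:c[0]+14]; S=b[c[1]-20:c[1]+20,c[0]-20:c[0]+20]
        r_=cv2.minMaxLoc(cv2.matchTemplate(S,A,cv2.TM_CCOEFF_NORMED)); print(n,l,np.array(r_[3])-6,round(r_[1],3))
E
```

```text
top stop [0 0] 0.997
top dome [0 0] 0.995
side stop [0 0] 1.0
side dome [0 0] 1.0
```

```bash
python3 -c "
from h import *
print(job.close_job())"
```

```text
the job is handed in; nothing more can be done
None
```

All four bits now stand upright on the rack in the order asked: 94 next to the amber dome, then 76, 58 and 40 next to the zinc stop. I handed the job in at about 40 s, with the gripper open and clear.

**Placement:** the last top and side silhouette fits put each bit within about 3 mm of its mark centre. The side camera fit found nothing for bit_40. The wrist fits after release, made for the three taller bits, were within about 2 mm. bit_40 has only the top fit (about 3 mm off) and a wrist picture showing it concentric with its mark.

**Dome and stop:** pixel matching of the first and last pictures shows zero shift for both. The network's stop position did differ by 7 mm between its two readings. The pixel match and the given 75 mm spacing say that was detector noise.

**What went wrong:** the first grip on bit_40 closed on its flat tip, because the real fingertips end about 15–20 mm above the reported TCP. I reopened without tipping it and regripped lower. While seating it, the force reading peaked at about 21 N.

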